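# Set out the condiments on the serving board

## Task

Set out the condiments on the bamboo board for lunch: lay the square wooden coaster flat in the middle of the board, its sides parallel to the board's, and stand the mustard jar centred on the coaster. Stand the pepper mill on the board 10 cm to the left of the mustard jar and the spice jar 10 cm behind the mustard jar (towards the board's far edge), measured centre to centre and straight along the board's own edges. Leave the clip-top storage jar and the kitchen timer where they are, and knock nothing over.

Things in the scene. Friction and masses are not known exactly. Their poses are not given: they have to be found in the camera images.
- bamboo_board: Bamboo chopping board with a black rubber rim, lying flat and fixed on the worktop, turned by up to about 20 degrees. 262 mm deep (its x) by 325 mm wide (its y) by 16 mm thick. Origin: centre of its underside, on the worktop; its upper face is 16 mm above that. Its x axis points away from the robot to its far long edge ('behind'), its y axis to the robot's left, z up.
- coaster: Square coaster of dark wood with a cork-coloured inlay on top, 62 x 62 mm and 14 mm thick, loose, about 40 g. Origin: centre of its underside; x and y axes parallel to its sides, z up.
- mustard_jar: Round glass jar of yellow mustard with a white lid, 103 mm tall, body about 57 mm and lid (top 11 mm) 58 mm in diameter, loose, about 0.36 kg. Origin: centre of its underside, z up along its axis.
- pepper_mill: Turned pepper mill of dark wood with a small metal knob on top, 170 mm tall, loose, about 0.18 kg. Foot 58 mm in diameter; the head, from 123 to 159 mm above the foot, is about 49 mm in diameter at its widest and does not turn; the knob above it is 12 mm wide. Origin: centre of its underside, z up along its axis.
- spice_jar: Slim round spice jar with a black cap, 105 mm tall and 41 mm in diameter all the way up, loose, about 0.11 kg. Origin: centre of its underside, z up along its axis.
- clip_jar: Glass storage jar with a flat white clip-top lid and white contents, 75 x 66 mm and 107 mm tall, a loose bystander to be left alone. Origin: centre of its underside, z up.
- kitchen_timer: Round kitchen timer, white base and red dial, 60 mm in diameter and 48 mm tall, a loose bystander to be left alone. Origin: centre of its underside, z up.

How it is judged:
At the end, for the whole second after the job is handed in: Coaster flat on the board, within 15 mm of its middle each way, parallel within 0.2 rad; mustard jar on it within 12 mm; mill left of the jar, spice jar behind it, both on the board, 85 to 115 mm from it, within 20 mm of the board's middle lines; all upright, at rest, released (x of coaster in the frame of bamboo_board between -0.015 and 0.015 m and y of coaster in the frame of bamboo_board between -0.015 and 0.015 m and z of coaster in the frame of bamboo_board between 0.012 and 0.02 m and (angle between the x axis of coaster and the x axis of bamboo_board, either way round below 0.2 rad or angle between the x axis of coaster and the y axis of bamboo_board, either way round below 0.2 rad) and horizontal distance between mustard_jar and coaster below 0.012 m and z of mustard_jar in the frame of bamboo_board between 0.026 and 0.034 m and horizontal distance between pepper_mill and mustard_jar between 0.085 and 0.115 m and x of pepper_mill in the frame of bamboo_board between -0.02 and 0.02 m and y of pepper_mill in the frame of bamboo_board above 0.05 m and z of pepper_mill in the frame of bamboo_board between 0.012 and 0.02 m and horizontal distance between spice_jar and mustard_jar between 0.085 and 0.115 m and y of spice_jar in the frame of bamboo_board between -0.02 and 0.02 m and x of spice_jar in the frame of bamboo_board above 0.05 m and z of spice_jar in the frame of bamboo_board between 0.012 and 0.02 m and angle between each of coaster, mustard_jar, pepper_mill, spice_jar's own z axis and vertical below 0.1 rad and linear speed of each of coaster, mustard_jar, pepper_mill, spice_jar below 0.02 m/s and angular speed of each of coaster, mustard_jar, pepper_mill, spice_jar below 0.2 rad/s and contact force between each of coaster, mustard_jar, pepper_mill, spice_jar and the fingers below 0.1 N); the robot touches nothing.
It fails at once if the clip-top jar or the kitchen timer is moved by more than 20 mm (distance of any of clip_jar, kitchen_timer from where it was at the start of the episode above 0.02 m).
It fails at once if a jar, the mill or the timer is knocked over (tilted by more than 0.6 rad) (angle between any of mustard_jar, pepper_mill, spice_jar, clip_jar, kitchen_timer's own z axis and vertical above 0.6 rad).
It also fails if it takes over 120 s, if anything falls off the work surface, if the arm or the gripper's body presses on something with over 40 N, if the wrist force passes 120 N, or if a joint passes its speed limit or range.

## Robot

A 6-joint arm with a two-finger parallel gripper is mounted at the origin on a cart in front of the work surface, level with it; the furniture and walls round the work are solid. World frame = base frame: x ahead of the robot, y to its left, z up, the work surface at z = 0. Lengths are in m, angles in rad, forces in N, time in s.
With the tool pointing down it reaches from about 0.25 to 0.775 m from the base axis. Payload 4 kg.
Tool frame: the origin (TCP) lies at the very end of the fingers, on their centre line; the grasp point (between the pads) lies 19 mm behind it; z points along the fingers, y is the line along which they close (so a half turn about z gives the same grasp; the last joint's range is limited). The gripper opens to 94 mm and grips with 3 to 60 N. Pads are 16 mm wide; open, the fingers measure 119 mm over their backs; the gripper's body (75 mm by 177 mm) begins 78 mm behind the grasp point.
Start: joints at [1.211, 0.087, 1.371, -0, 1.684, -0.103], TCP at [0.14, 0.532, 0.206] pointing down, gripper open.
Joint ranges: [-3.1, 3.1], [-0.76, 2.03], [0.27, 2.55], [-1.08, 4.22], [0.17, 2.65], [-2.57, 2.57]. Speed limits (rad/s): [2.79, 2.79, 3.14, 3.14, 3.14, 3.14].

## Interface

Orientations are given as [roll, pitch, yaw] about the fixed x, y, z axes, in that order (R = Rz(yaw) Ry(pitch) Rx(roll)).
In Python, from bench import robot, vision gives the robot as it stands.
- The arm moves only by the shell command python3 -m crank 'ROWS'. ROWS is JSON, a list of rows, each a list of 3 entries, a list of its own where there are three numbers: the closure, from 0 (fully open) to 1 (shut), then the shift along the tool's x, y, z in m, then the turn, a rotation vector about the tool's x, y, z in degrees. A call has 1 to 8 rows; each row shifts and turns the commanded pose from where the row before left it, along the tool's axes as they then stand; what a row does not reach is not made up. A row lasts 1/10 s, in which the tool goes at most 50 mm and 8.59 degrees, less where a joint would pass 70% of its speed; a pose out of reach is approached as far as the arm can. A call with a gripper value outside its range is refused whole. The fingers move at their own pace and stop on an object; the grip force is fixed at half the most. Time passes only in rows, so rows that do not move let the fingers close. It gives the time, the measured TCP pose, the force, the opening and the grip force at its end, in the units of the state.
- robot.get_obs(): the state, without advancing time (a new reading comes with each control period).
- vision.snapshot(name): name is "side" or "top"; returns a dict with "color" (384x512x3 uint8, red, green, blue), "z_map" (384x512 float32, m along the optical axis (not along the pixel's ray), 0 where there is no reading), "fx", "fy", "cx", "cy" (pixels), "R" (3x3) and "t" (3): a world point X has camera coordinates R X + t. Camera axes: x right, y down, z forward; pixel columns grow to the right and rows downward; lengths in m; the calibration is good to about 2 mm. A picture is of the moment at which its call begins.
- robot.close_job(): hands the job in; it is judged then, once.
The state is a dict: "time": time; "joint_positions": joint angles; "qvel": joint speeds; "joint_torque": joint torques, N m; "tool_pos": TCP position; "ee_rot": TCP orientation; "wrist_force": force on the tool from outside, world axes, zero at the start; "wrist_torque": the same for the moment, N m; "width": finger opening in m; "finger_force": force on a finger pad.
Only numpy, scipy, OpenCV 4.12 (cv2) and the standard library are available. Lean on these libraries where they do the work, as an engineer would, in place of code of your own. Each camera call takes 0.05 s, during which the arm holds its last target. There are 200 camera calls.

## Working session

There is one attempt and no reset: what is moved stays moved. The work goes in short steps, Python scripts to look and compute and a shell command to move; the robot and the scene stay as the last step left them, time stands still between calls to the robot, and variables do not carry over. Pictures are saved under pics/ and viewed, at most 14 in all, crops included, and the job is handed in when it is done.

```bash
mkdir -p pics; ls
cat > h.py <<'E'
import numpy as np, cv2
from bench import robot, vision
def snap(n):
    s=vision.snapshot(n); np.savez('pics/'+n+'.npz',**s); return s
def cloud(s):
    v,u=np.mgrid[:384,:512]; z=s['z_map']
    P=np.stack([(u-s['cx'])/s['fx']*z,(v-s['cy'])/s['fy']*z,z],-1)
    W=(P-s['t'])@s['R']; W[z==0]=np.nan; return W
E
python3 - <<'E'
from h import *
for n in ('top','side'):
    s=snap(n); cv2.imwrite(f'pics/{n}0.png',cv2.resize(s['color'][...,::-1],(768,576)))
    print(n,s['fx'],s['R'].round(3).tolist(),s['t'].round(3))
print(robot.get_obs())
E
```

```text
pics
top 430.6839011648037 [[-0.028, -0.999, -0.024], [-0.98, 0.032, -0.196], [0.197, 0.018, -0.98]] [0.022 0.521 1.102]
side 369.5041149793861 [[-1.0, -0.017, -0.008], [-0.003, 0.569, -0.823], [0.018, -0.822, -0.569]] [0.521 0.035 1.173]
{'time': 0.1, 'joint_positions': array([ 1.21090002e+00,  8.79194354e-02,  1.37210490e+00, -8.52119664e-06,
        1.68358322e+00, -1.03086778e-01]), 'qvel': array([-0.00037505, -0.00085385, -0.00285042,  0.00030393,  0.00165973,
        0.00035522]), 'joint_torque': array([ 2.28993333e-03, -3.41252625e+01, -3.03300977e+01,  7.19894283e-02,
        3.04994301e-02, -9.61536557e-05]), 'tool_pos': array([0.13952449, 0.53150136, 0.20439935]), 'ee_rot': array([-3.13958758e+00, -1.98917893e-04,  2.88478197e+00]), 'wrist_force': array([ 0.57639035,  1.04610599, -0.36972914]), 'wrist_torque': array([0.02962481, 0.01989329, 0.02149332]), 'finger_force': 0.0, 'width': 0.09406008027628678}
```

View pics/top0.png

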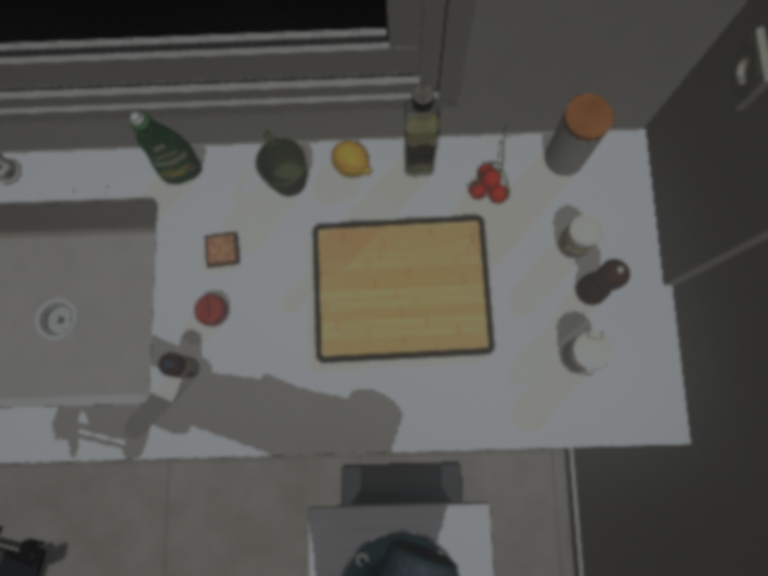

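View pics/side0.png

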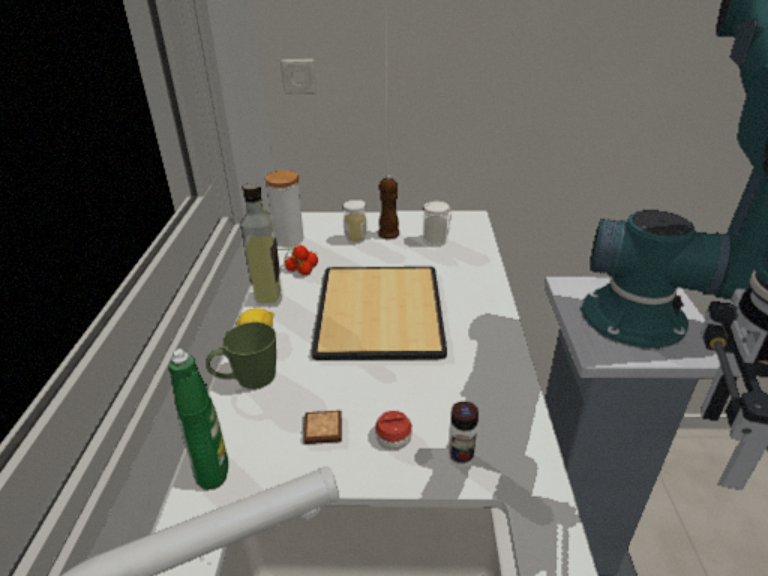

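The top view shows the board (403,288), coaster (222,249), timer (211,309), spice jar (172,365), mustard jar (580,233), mill (608,278) and clip jar (590,350), all in enlarged px. The side view agrees. Next I'll localise them with depth.

```bash
cat >> h.py <<'E'
def load(n): return dict(np.load('pics/'+n+'.npz'))
def box(s,W,c,r,zl,zh):   # c: pixel in enlarged picture; region r px
    u,v=int(c[0]/1.5),int(c[1]/1.5); m=np.zeros((384,512),bool); m[max(0,v-r):v+r,max(0,u-r):u+r]=1
    with np.errstate(invalid='ignore'): return W[m&(W[...,2]>zl)&(W[...,2]<zh)]
def ray(s,u,v,z):  # raw pixel onto plane z
    d=s['R'].T@np.array([(u-s['cx'])/s['fx'],(v-s['cy'])/s['fy'],1]); o=-s['R'].T@s['t']
    return o+d*(z-o[2])/d[2]
E
python3 - <<'E'
from h import *
S={n:load(n) for n in('top','side')}
T=S['top'];W=cloud(T)
def show(n,P):
    r=cv2.minAreaRect(P[:,:2].astype(np.float32)*1000); print(n,len(P),'mean',P.mean(0).round(4),'mid',((P.min(0)+P.max(0))/2).round(4),'ext',np.ptp(P,axis=0).round(4),[np.round(a,1) for a in r])
Wd=cloud(S['side'])
for n,c,cs,r,zl,zh in [('mustard',(580,233),(355,205),20,.095,.115),('mill',(612,272),(388,190),20,.125,.157),('spice',(172,363),(463,412),18,.098,.12),('clip',(590,350),(436,208),20,.095,.12),('timer',(211,309),(394,428),16,.03,.06),('coaster',(222,249),(323,425),18,.008,.03)]:
    show(n,box(T,W,c,r,zl,zh)); show(n+' side',box(S['side'],Wd,cs,22,zl,zh))
for c in [(250,400),(520,350),(280,210)]: print('table',W[int(c[1]/1.5),int(c[0]/1.5)].round(4))
for n,cs in [('top',[(315,226),(483,217),(493,351),(320,359)]),('side',[(324,267),(438,266),(445,356),(314,356)])]:
    Q=np.array([ray(S[n],u/1.5,v/1.5,.016) for u,v in cs]); print(n,Q.round(3).tolist(),Q.mean(0).round(4),[round(np.hypot(*(Q[i]-Q[i-1])[:2]),3) for i in range(4)])
hsv=cv2.cvtColor(T['color'],cv2.COLOR_RGB2HSV); m=np.zeros((384,512),bool); m[135:250,200:340]=1
for n,w,m in [('top',W,(slice(135,250),slice(200,340))),('side',Wd,(slice(165,250),slice(200,305)))]:
    P=w[m].reshape(-1,3); P=P[(P[:,2]>.010)&(P[:,2]<.024)]; show('board '+n,P)
E
```

```text
mustard 391 mean [ 0.6079 -0.3346  0.1023] mid [ 0.6082 -0.3348  0.1016] ext [0.0561 0.0553 0.0129] [array([ 608.2, -334.8]), array([56.1, 55.3]), np.float64(0.0)]
mustard side 307 mean [ 0.6152 -0.4382  0.1033] mid [ 0.62   -0.4061  0.105 ] ext [0.1826 0.2059 0.0199] [array([ 594.3, -429.1]), array([161.4, 223.2]), np.float64(22.9)]
mill 245 mean [ 0.5193 -0.3595  0.1488] mid [ 0.5226 -0.3642  0.1429] ext [0.048  0.0491 0.0279] [array([ 522.3, -364.2]), array([48. , 46.7]), np.float64(25.1)]
mill side 447 mean [ 0.5283 -0.4667  0.1414] mid [ 0.5294 -0.4306  0.1411] ext [0.1779 0.1869 0.0319] [array([ 511.6, -432.4]), array([179.3, 183.6]), np.float64(12.8)]
spice 211 mean [0.3999 0.3765 0.1057] mid [0.401  0.3767 0.1054] ext [0.0385 0.0404 0.0147] [array([399.9, 377.6]), array([39.8, 39. ]), np.float64(68.3)]
spice side 220 mean [0.4009 0.3811 0.1031] mid [0.4009 0.3802 0.103 ] ext [0.04   0.0395 0.0096] [array([400.4, 379.3]), array([40.3, 38.6]), np.float64(11.4)]
clip 545 mean [ 0.4011 -0.3275  0.1029] mid [ 0.4016 -0.3282  0.1024] ext [0.0707 0.063  0.0134] [array([ 401.7, -328.
[... 979 characters left out ...]
-0.174, 0.016], [0.412, -0.178, 0.016], [0.407, 0.134, 0.016]] [ 0.5354 -0.019   0.016 ] [np.float64(0.251), np.float64(0.317), np.float64(0.252), np.float64(0.313)]
side [[0.672, -0.166, 0.016], [0.402, -0.172, 0.016], [0.408, 0.154, 0.016], [0.656, 0.156, 0.016]] [ 0.5345 -0.0069  0.016 ] [np.float64(0.323), np.float64(0.27), np.float64(0.326), np.float64(0.247)]
board top 10755 mean [ 0.5342 -0.0152  0.0158] mid [ 0.5476 -0.0262  0.0168] ext [0.287  0.3495 0.0137] [array([547. , -27.9]), array([281.5, 351.6]), np.float64(1.1)]
board side 4808 mean [0.5393 0.0049 0.0127] mid [ 0.5658 -0.0311  0.017 ] ext [0.3229 0.3709 0.014 ] [array([566. , -33.4]), array([316.8, 372.3]), np.float64(1.4)]
```

```bash
cat >> h.py <<'E'
def go(x,y,z,yawdeg=None):
    o=robot.get_obs(); p=o['tool_pos']; r,pi,yw=o['ee_rot']
    X=np.array([np.cos(yw),np.sin(yw),0]);Y=np.array([np.sin(yw),-np.cos(yw),0]); d=np.array([x,y,z])-p
    print('pose',p.round(4),'yaw',round(np.degrees(yw)%360,2),'shift tool x,y,z mm',(1000*np.array([d@X,d@Y,-d[2]])).round(1),'turnz',None if yawdeg is None else round(-((yawdeg-np.degrees(yw)+180)%360-180),2),'w',round(o['width'],4),'t',o['time'])
E
python3 -m crank '[[0,[0,0,0],[0,0,-7]],[0,[0,0,0],[0,0,-7]],[0,[0,0,0],[0,0,-6]]]'
python3 - <<'E'
from h import *
go(.622,.323,.1,185)
for n,c in (('top',(222,249)),('side',(323,425))):
    s=load(n);h=cv2.cvtColor(s['color'],cv2.COLOR_RGB2HSV); H,Sa,V=cv2.split(h)
    for nm,(u0,v0,u1,v1),z in (('coaster',(int(c[0]/1.5)-18,int(c[1]/1.5)-18,int(c[0]/1.5)+18,int(c[1]/1.5)+18),.014),('board',(195,135,345,250) if n=='top' else (200,170,305,245),.016)):
        m=np.zeros_like(H);m[v0:v1,u0:u1]=((Sa>80)&(V>40)&(H<35))[v0:v1,u0:u1]
        m=cv2.morphologyEx(m,cv2.MORPH_OPEN,np.ones((3,3)))
        v,u=np.nonzero(m); Q=np.array([ray(s,a,b,z)[:2] for a,b in zip(u,v)],np.float32)*1000
        print(n,nm,len(Q),[np.round(a,1) for a in cv2.minAreaRect(Q)],Q.mean(0).round(1))
E
```

```text
time: 0.4
tool_pos: [0.1396, 0.5317, 0.2048]
ee_rot: [-3.14, -0.001, -3.045]
wrist_force: [0.3, 0.1, 0.1]
width: 0.0943
finger_force: 0.0
pose [0.1396 0.5317 0.2048] yaw 185.55 shift tool x,y,z mm [-460.  -254.3  104.8] turnz 0.55 w 0.0943 t 0.4
top coaster 292 [array([621.2, 319.6]), array([50. , 48.2]), np.float64(1.6)] [620.6 320.4]
top board 9169 [array([535.5, -16.3]), array([239.8, 302.1]), np.float64(1.2)] [533.7 -16.8]
side coaster 481 [array([620.7, 328.7]), array([59.8, 66.4]), np.float64(4.9)] [620.1 328.3]
side board 4366 [array([574. , -43.2]), array([314.8, 369. ]), np.float64(1.9)] [541.6  -2.5]
```

```bash
python3 -m crank '[[0,[-0.038,-0.021,0],[0,0,0]],[0,[-0.038,-0.021,0],[0,0,0]],[0,[-0.038,-0.021,0],[0,0,0]],[0,[-0.038,-0.021,0],[0,0,0]],[0,[-0.038,-0.021,0],[0,0,0]],[0,[-0.038,-0.021,0],[0,0,0]],[0,[-0.038,-0.021,0],[0,0,0]],[0,[-0.038,-0.021,0],[0,0,0]]]'
python3 -m crank '[[0,[-0.038,-0.021,0.02],[0,0,0]],[0,[-0.038,-0.021,0.02],[0,0,0]],[0,[-0.038,-0.021,0.02],[0,0,0]],[0,[-0.038,-0.021,0.02],[0,0,0]],[0,[0,0,0.02],[0,0,0]],[0,[0,0,0],[0,0,0]],[0,[0,0,0],[0,0,0]]]'
python3 - <<'E'
from h import *
go(.621,.3225,.004,185)
s=snap('side');cv2.imwrite('pics/s1.png',cv2.resize(s['color'][210:330,150:350][...,::-1],(800,480),interpolation=cv2.INTER_CUBIC))
E
```

```text
time: 1.2
tool_pos: [0.4592, 0.3916, 0.2049]
ee_rot: [-3.141, -0.001, -3.049]
wrist_force: [0.4, 1.0, 0.5]
width: 0.094
finger_force: 0.0
time: 1.9
tool_pos: [0.6163, 0.3231, 0.1047]
ee_rot: [-3.141, -0.002, -3.049]
wrist_force: [0.2, -0.6, 0.5]
width: 0.0941
finger_force: 0.0
pose [0.6163 0.3231 0.1047] yaw 185.3 shift tool x,y,z mm [ -4.7  -1.  100.7] turnz 0.3 w 0.0941 t 1.9
```

View pics/s1.png

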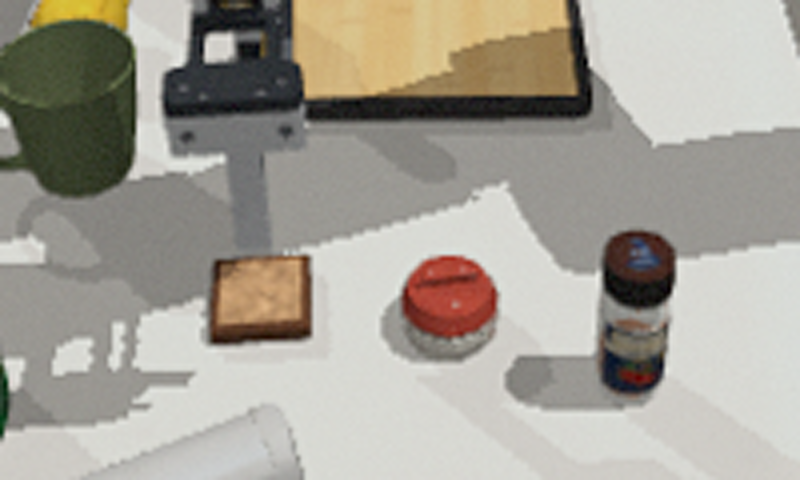

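The picture shows the gripper over the coaster, clear of the mug and timer (coaster at crop 262,298). I'll descend and close on it.

```bash
python3 -m crank '[[0,[-0.005,0,0.03],[0,0,0]],[0,[0,0,0.03],[0,0,0]],[0,[0,0,0.025],[0,0,0]],[0,[0,0,0.015],[0,0,0]],[0,[0,0,0],[0,0,0]],[1,[0,0,0],[0,0,0]],[1,[0,0,0],[0,0,0]],[1,[0,0,0],[0,0,0]]]'
python3 -m crank '[[1,[0,0,0],[0,0,0]],[1,[0,0,0],[0,0,0]],[1,[0,0,0],[0,0,0]],[1,[0,0,0],[0,0,0]]]'
```

```text
time: 2.75
tool_pos: [0.6232, 0.3242, 0.0079]
ee_rot: [3.14, 0.004, -3.049]
wrist_force: [1.0, -0.2, 0.2]
width: 0.0733
finger_force: 0.0
time: 3.15
tool_pos: [0.6227, 0.3236, 0.0067]
ee_rot: [3.141, 0.002, -3.049]
wrist_force: [-0.4, -0.8, 4.9]
width: 0.0614
finger_force: 30.0
```

```bash
python3 -m crank '[[1,[0,0,-0.02],[0,0,0]],[1,[0,0,-0.04],[0,0,2]],[1,[0,0,-0.04],[0,0,2]],[1,[0,0,0],[0,0,0]]]'
python3 - <<'E'
from h import *
go(.535,-.0165,.06,181.2)
s=snap('side');cv2.imwrite('pics/s2.png',cv2.resize(s['color'][170:290,150:350][...,::-1],(800,480),interpolation=cv2.INTER_CUBIC))
E
```

```text
time: 3.55
tool_pos: [0.6254, 0.3252, 0.1134]
ee_rot: [3.136, 0.012, -3.119]
wrist_force: [0.2, 0.1, 0.5]
width: 0.0613
finger_force: 30.0
pose [0.6254 0.3252 0.1134] yaw 181.28 shift tool x,y,z mm [  98.  -339.6   53.4] turnz 0.08 w 0.0613 t 3.55
```

View pics/s2.png

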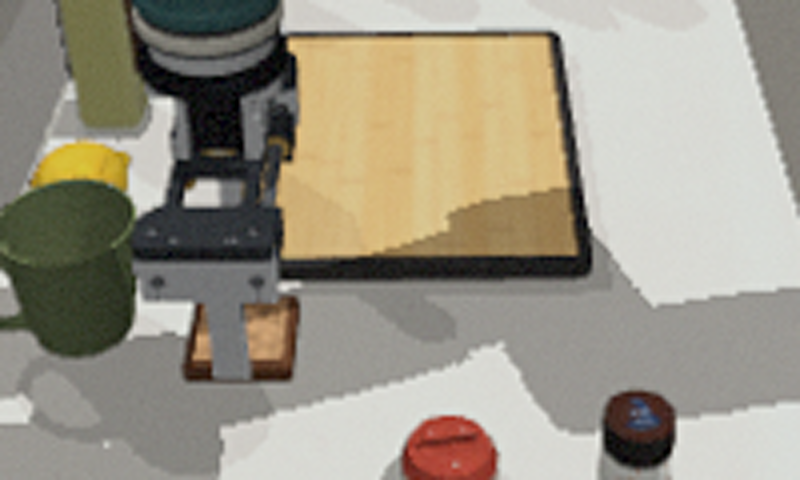

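The coaster is held level between the fingers. The finger (crop 231) sits about 5 mm to the +x side of the coaster's middle (crop 241), so I'll aim 5 mm further in x.

```bash
python3 -m crank '[[1,[0.0105,-0.038,0],[0,0,0]],[1,[0.0105,-0.038,0],[0,0,0]],[1,[0.0105,-0.038,0],[0,0,0]],[1,[0.0105,-0.038,0],[0,0,0]],[1,[0.0105,-0.038,0],[0,0,0]],[1,[0.0105,-0.038,0],[0,0,0]],[1,[0.0105,-0.038,0],[0,0,0]],[1,[0.0105,-0.038,0.02],[0,0,0]]]'
python3 -m crank '[[1,[0.009,-0.036,0.02],[0,0,0]],[1,[0,0,0.01],[0,0,0]],[1,[0,0,0],[0,0,0]],[1,[0,0,0],[0,0,0]]]'
python3 - <<'E'
from h import *
go(.540,-.0165,.0245,181.2)
E
```

```text
time: 4.4
tool_pos: [0.5451, 0.0164, 0.0857]
ee_rot: [3.142, 0.003, -3.119]
wrist_force: [1.5, -0.5, -0.2]
width: 0.0616
finger_force: 30.0
time: 4.8
tool_pos: [0.5363, -0.0174, 0.0545]
ee_rot: [3.14, -0.002, -3.118]
wrist_force: [0.6, -0.1, -0.8]
width: 0.0615
finger_force: 30.0
pose [ 0.5363 -0.0174  0.0545] yaw 181.34 shift tool x,y,z mm [-3.7  0.8 30. ] turnz 0.14 w 0.0615 t 4.8
```

```bash
python3 -m crank '[[1,[-0.004,0.001,0.015],[0,0,0]],[1,[0,0,0.011],[0,0,0]],[1,[0,0,0.003],[0,0,0]],[1,[0,0,0],[0,0,0]],[1,[0,0,0],[0,0,0]]]'
```

```text
time: 5.3
tool_pos: [0.5407, -0.0171, 0.0265]
ee_rot: [3.141, 0.0, -3.119]
wrist_force: [0.3, 0.0, -0.3]
width: 0.0617
finger_force: 30.0
```

```bash
python3 -m crank '[[1,[0,0,0.003],[0,0,0]],[1,[0,0,0],[0,0,0]],[0.3,[0,0,0],[0,0,0]],[0.1,[0,0,0],[0,0,0]],[0,[0,0,0],[0,0,0]],[0,[0,0,0],[0,0,0]]]'
python3 -m crank '[[0,[0,0,-0.02],[0,0,0]],[0,[0,0,-0.04],[0,0,0]],[0,[0,0,-0.05],[0,0,0]],[0,[0,0,-0.05],[0,0,0]],[0,[0,0,0],[0,0,0]]]'
python3 - <<'E'
from h import *
go(.608,-.334,.21,180)
E
```

```text
time: 5.9
tool_pos: [0.5407, -0.0174, 0.0236]
ee_rot: [3.142, 0.0, -3.119]
wrist_force: [0.7, -0.4, 0.5]
width: 0.0863
finger_force: 0.0
time: 6.4
tool_pos: [0.5449, -0.018, 0.193]
ee_rot: [-3.139, 0.017, -3.119]
wrist_force: [0.6, 0.5, 0.9]
width: 0.0938
finger_force: 0.0
pose [ 0.5449 -0.018   0.193 ] yaw 181.29 shift tool x,y,z mm [ -55.9 -317.4  -17. ] turnz 1.29 w 0.0938 t 6.4
```

```bash
python3 -m crank '[[0,[-0.008,-0.045,0],[0,0,0]],[0,[-0.008,-0.045,0],[0,0,0]],[0,[-0.008,-0.045,0],[0,0,0]],[0,[-0.008,-0.045,0],[0,0,0]],[0,[-0.008,-0.045,0],[0,0,0]],[0,[-0.008,-0.045,0],[0,0,0]],[0,[-0.008,-0.045,0],[0,0,0]],[0,[0,0,0],[0,0,0]]]'
python3 -m crank '[[0,[0,0,0.02],[0,0,0]],[0,[0,0,0],[0,0,0]],[0,[0,0,0],[0,0,0]]]'
python3 - <<'E'
from h import *
go(.608,-.334,.06,180)
s=snap('top');P=box(s,cloud(s),(403,288),30,.024,.04);print('coaster',len(P),P.mean(0).round(4),[np.round(a,1) for a in cv2.minAreaRect(P[:,:2].astype(np.float32)*1000)])
c=s['color'];a=cv2.resize(c[130:260,190:350][...,::-1],(640,520),interpolation=cv2.INTER_CUBIC);cv2.imwrite('pics/t3.png',a)
s=snap('side');cv2.imwrite('pics/s3.png',cv2.resize(s['color'][110:200,190:340][...,::-1],(800,480),interpolation=cv2.INTER_CUBIC))
E
```

```text
time: 7.2
tool_pos: [0.6026, -0.3367, 0.1797]
ee_rot: [3.142, -0.004, -3.125]
wrist_force: [0.6, -0.6, -0.9]
width: 0.094
finger_force: 0.0
time: 7.5
tool_pos: [0.6032, -0.33, 0.1624]
ee_rot: [3.14, -0.002, -3.119]
wrist_force: [-0.2, 0.3, -0.0]
width: 0.0941
finger_force: 0.0
pose [ 0.6032 -0.33    0.1624] yaw 181.32 shift tool x,y,z mm [ -4.7  -4.1 102.4] turnz 1.32 w 0.0941 t 7.5
coaster 500 [ 0.5387 -0.0149  0.03  ] [array([539.7, -14.8]), array([62.5, 61.8]), np.float64(1.3)]
```

View pics/t3.png

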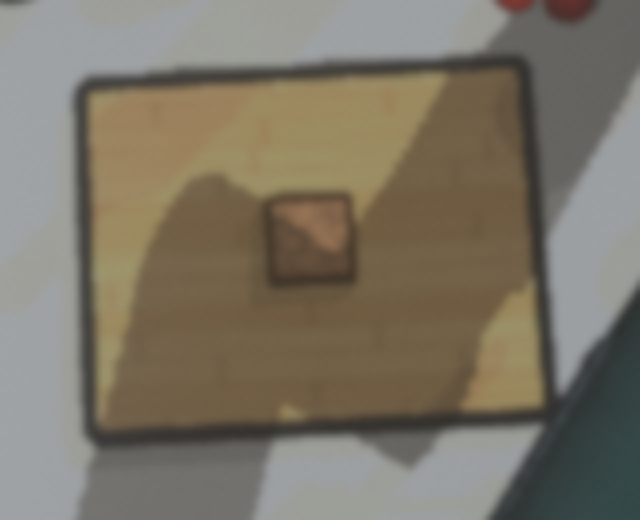

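View pics/s3.png

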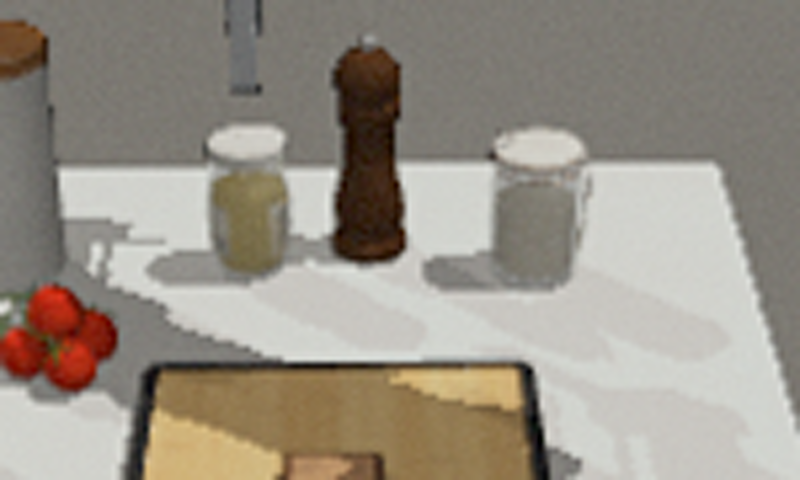

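Coaster lies flat 4 mm off the board's middle (crop 311,239 against 313,246), parallel. In the side view the finger (244) is over the mustard jar (247), clear of the mill.

```bash
python3 -m crank '[[0,[-0.004,-0.004,0.03],[0,0,0]],[0,[0,0,0.03],[0,0,0]],[0,[0,0,0.03],[0,0,0]],[0,[0,0,0.012],[0,0,0]],[0,[0,0,0],[0,0,0]],[1,[0,0,0],[0,0,0]],[1,[0,0,0],[0,0,0]],[1,[0,0,0],[0,0,0]]]'
python3 -m crank '[[1,[0,0,0],[0,0,0]],[1,[0,0,0],[0,0,0]],[1,[0,0,0],[0,0,0]],[1,[0,0,0],[0,0,0]]]'
```

```text
time: 8.4
tool_pos: [0.6088, -0.3356, 0.0639]
ee_rot: [-3.139, 0.003, -3.119]
wrist_force: [0.2, 0.3, 0.1]
width: 0.0734
finger_force: 0.0
time: 8.8
tool_pos: [0.6082, -0.3359, 0.0626]
ee_rot: [-3.14, 0.002, -3.119]
wrist_force: [0.2, -2.3, 3.3]
width: 0.0572
finger_force: 30.0
```

```bash
python3 -m crank '[[1,[0,0,-0.02],[0,0,0]],[1,[0,0,-0.03],[0,0,0]],[1,[0,0,-0.03],[0,0,0]],[1,[0,0,0],[0,0,0]],[1,[0,0,0],[0,0,0]]]'
python3 - <<'E'
from h import *
go(.539,-.016,.1,181.3)
s=snap('top');P=box(s,cloud(s),(585,225),24,.16,.195);print(len(P),P.mean(0),np.ptp(P,axis=0))
s=snap('side');cv2.imwrite('pics/s4.png',cv2.resize(s['color'][90:210,190:340][...,::-1],(750,600),interpolation=cv2.INTER_CUBIC))
E
```

```text
time: 9.3
tool_pos: [0.6074, -0.3344, 0.14]
ee_rot: [3.14, -0.001, -3.119]
wrist_force: [0.3, 0.0, -5.9]
width: 0.0573
finger_force: 30.0
pose [ 0.6074 -0.3344  0.14  ] yaw 181.3 shift tool x,y,z mm [ 61.2 319.9  40. ] turnz -0.0 w 0.0573 t 9.3
62 [ 0.60976126 -0.3503242   0.18000488] [0.04032093 0.0428364  0.03123341]
```

View pics/s4.png

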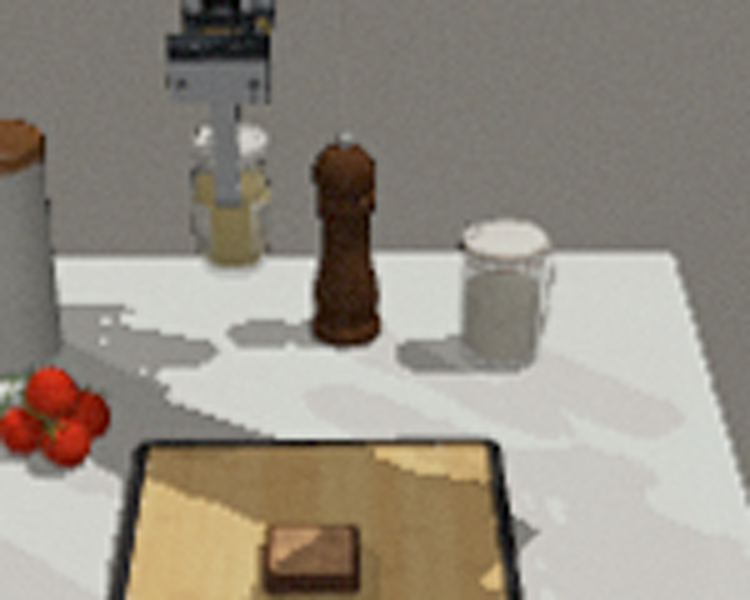

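The mustard jar is held upright. The finger (228) is about 2 mm to the +x side of the jar axis (231). I'll carry it over the coaster.

```bash
python3 -m crank '[[1,[0.0077,0.04,0],[0,0,0]],[1,[0.0077,0.04,0],[0,0,0]],[1,[0.0077,0.04,0],[0,0,0]],[1,[0.0077,0.04,0],[0,0,0]],[1,[0.0077,0.04,0],[0,0,0]],[1,[0.0077,0.04,0],[0,0,0]],[1,[0.0077,0.04,0],[0,0,0]],[1,[0.0077,0.04,0],[0,0,0]]]'
python3 -m crank '[[1,[0,0,0.025],[0,0,0]],[1,[0,0,0],[0,0,0]],[1,[0,0,0],[0,0,0]],[1,[0,0,0],[0,0,0]]]'
python3 - <<'E'
from h import *
go(.539,-.0165,.0926,181.3)
E
```

```text
time: 10.2
tool_pos: [0.5368, -0.0146, 0.1386]
ee_rot: [3.14, -0.005, -3.119]
wrist_force: [0.2, 0.3, -4.5]
width: 0.0573
finger_force: 30.0
time: 10.6
tool_pos: [0.5391, -0.0172, 0.1164]
ee_rot: [3.142, -0.0, -3.12]
wrist_force: [0.2, -0.4, -3.6]
width: 0.0573
finger_force: 30.0
pose [ 0.5391 -0.0172  0.1164] yaw 181.21 shift tool x,y,z mm [ 0.1  0.7 23.8] turnz -0.09 w 0.0573 t 10.6
```

```bash
python3 -m crank '[[1,[0,0.001,0.015],[0,0,0]],[1,[0,0,0.006],[0,0,0]],[1,[0,0,0.002],[0,0,0]],[1,[0,0,0],[0,0,0]],[1,[0,0,0],[0,0,0]]]'
```

```text
time: 11.1
tool_pos: [0.5391, -0.0155, 0.0936]
ee_rot: [3.142, 0.0, -3.119]
wrist_force: [-0.5, -0.4, -4.2]
width: 0.0573
finger_force: 30.0
```

```bash
python3 -m crank '[[1,[0,0,0.001],[0,0,0]],[1,[0,0,0.001],[0,0,0]],[1,[0,0,0],[0,0,0]]]'
```

```text
time: 11.4
tool_pos: [0.5393, -0.0154, 0.0921]
ee_rot: [-3.141, 0.001, -3.119]
wrist_force: [-1.1, 0.2, -1.7]
width: 0.0575
finger_force: 30.0
```

```bash
python3 -m crank '[[0.35,[0,0,0],[0,0,0]],[0.3,[0,0,0],[0,0,0]],[0.1,[0,0,0],[0,0,0]],[0,[0,0,0],[0,0,0]],[0,[0,0,0],[0,0,0]]]'
python3 -m crank '[[0,[0,0,-0.02],[0,0,0]],[0,[0,0,-0.04],[0,0,0]],[0,[0,0,-0.05],[0,0,0]],[0,[0,0,-0.03],[0,0,0]],[0,[0,0,0],[0,0,0]],[0,[0,0,0],[0,0,0]]]'
python3 - <<'E'
from h import *
go(.521,-.361,.23,181.3)
E
```

```text
time: 11.9
tool_pos: [0.5391, -0.0154, 0.0917]
ee_rot: [3.142, 0.0, -3.119]
wrist_force: [-0.0, -0.3, 1.0]
width: 0.0863
finger_force: 0.0
time: 12.5
tool_pos: [0.5393, -0.0154, 0.232]
ee_rot: [-3.141, 0.002, -3.119]
wrist_force: [0.8, -0.1, -0.7]
width: 0.0938
finger_force: 0.0
pose [ 0.5393 -0.0154  0.232 ] yaw 181.29 shift tool x,y,z mm [  26.  -345.1    2. ] turnz -0.01 w 0.0938 t 12.5
```

```bash
python3 -m crank '[[0,[0.003,-0.0435,0],[0,0,0]],[0,[0.003,-0.0435,0],[0,0,0]],[0,[0.003,-0.0435,0],[0,0,0]],[0,[0.003,-0.0435,0],[0,0,0]],[0,[0.003,-0.0435,0],[0,0,0]],[0,[0.003,-0.0435,0],[0,0,0]],[0,[0.003,-0.0435,0],[0,0,0]],[0,[0.003,-0.0435,0],[0,0,0]]]'
python3 -m crank '[[0,[0,0,0.03],[0,0,0]],[0,[0,0,0],[0,0,0]],[0,[0,0,0],[0,0,0]]]'
python3 - <<'E'
from h import *
go(.5225,-.3625,.122,181.3)
s=snap('top');P=box(s,cloud(s),(403,288),40,.11,.15);print('mustard',len(P),P.mean(0).round(4),[np.round(a,1) for a in cv2.minAreaRect(P[:,:2].astype(np.float32)*1000)])
s=snap('side');cv2.imwrite('pics/s5.png',cv2.resize(s['color'][90:250,190:340][...,::-1],(562,600),interpolation=cv2.INTER_CUBIC))
E
```

```text
time: 13.3
tool_pos: [0.5216, -0.3649, 0.2281]
ee_rot: [3.138, -0.004, -3.119]
wrist_force: [0.7, 0.3, -0.1]
width: 0.0941
finger_force: 0.0
time: 13.6
tool_pos: [0.5217, -0.3627, 0.1985]
ee_rot: [3.137, -0.004, -3.119]
wrist_force: [0.5, 0.6, -0.4]
width: 0.094
finger_force: 0.0
pose [ 0.5217 -0.3627  0.1985] yaw 181.3 shift tool x,y,z mm [-0.8  0.2 76.5] turnz -0.0 w 0.094 t 13.6
mustard 418 [ 0.5383 -0.0156  0.1323] [array([538.6, -15.9]), array([55.4, 55.9]), np.float64(88.0)]
```

View pics/s5.png

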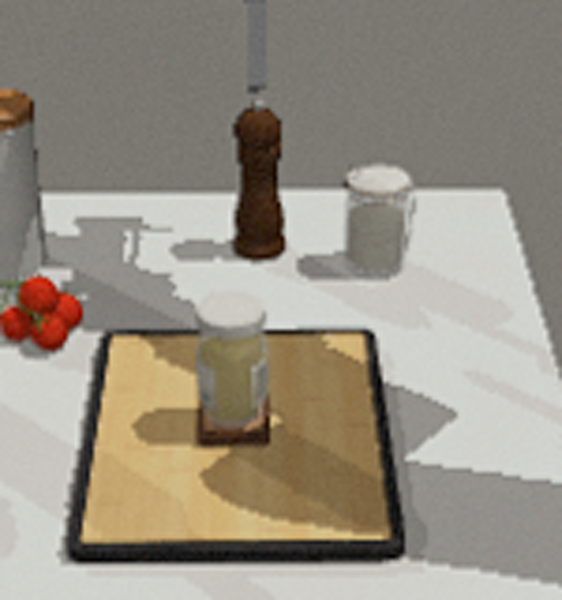

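The mustard jar stands centred on the coaster (jar 232,350, coaster 234,425), and the finger is over the mill head (256 against 259). Descending.

```bash
python3 -m crank '[[0,[0,0,0.03],[0,0,0]],[0,[0,0,0.03],[0,0,0]],[0,[0,0,0.015],[0,0,0]],[0,[0,0,0],[0,0,0]],[1,[0,0,0],[0,0,0]],[1,[0,0,0],[0,0,0]],[1,[0,0,0],[0,0,0]],[1,[0,0,0],[0,0,0]]]'
python3 -m crank '[[1,[0,0,0],[0,0,0]],[1,[0,0,0],[0,0,0]],[1,[0,0,0],[0,0,0]],[1,[0,0,0],[0,0,0]]]'
```

```text
time: 14.5
tool_pos: [0.5233, -0.3643, 0.1278]
ee_rot: [-3.14, 0.002, -3.119]
wrist_force: [-0.5, 0.4, 0.6]
width: 0.0656
finger_force: 0.0
time: 14.9
tool_pos: [0.5229, -0.3641, 0.1268]
ee_rot: [-3.141, 0.0, -3.119]
wrist_force: [-0.4, -1.1, 1.2]
width: 0.0472
finger_force: 30.0
```

```bash
python3 -m crank '[[1,[0,0,-0.02],[0,0,0]],[1,[0,0,-0.03],[0,0,0]],[1,[0,0,-0.03],[0,0,0]],[1,[0,0,-0.03],[0,0,0]],[1,[0,0,-0.03],[0,0,0]],[1,[0,0,-0.03],[0,0,0]],[1,[0,0,0],[0,0,0]],[1,[0,0,0],[0,0,0]]]'
python3 - <<'E'
from h import *
go(.535,.084,.297,181.3)
s=snap('side');cv2.imwrite('pics/s6.png',cv2.resize(s['color'][30:190,190:340][...,::-1],(562,600),interpolation=cv2.INTER_CUBIC))
E
```

```text
time: 15.7
tool_pos: [0.5228, -0.3639, 0.2957]
ee_rot: [3.141, -0.0, -3.119]
wrist_force: [0.2, 0.1, -2.2]
width: 0.0472
finger_force: 30.0
pose [ 0.5228 -0.3639  0.2957] yaw 181.29 shift tool x,y,z mm [-22.3 447.5  -1.3] turnz -0.01 w 0.0472 t 15.7
```

View pics/s6.png

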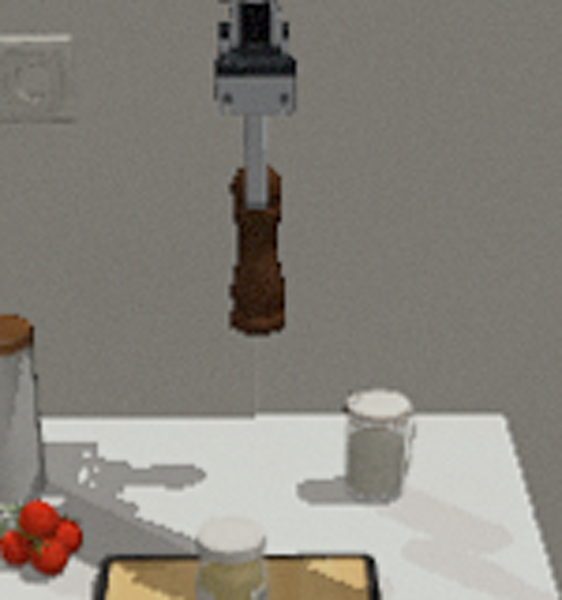

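The mill hangs upright and centred in the fingers (255,250). I'll carry it over the mustard jar with about 35 mm clearance.

```bash
python3 -m crank '[[1,[-0.002,0.02,0],[0,0,0]],[1,[-0.002,0.037,0],[0,0,0]],[1,[-0.002,0.04,0],[0,0,0]],[1,[-0.002,0.04,0],[0,0,0]],[1,[-0.002,0.04,0],[0,0,0]],[1,[-0.002,0.04,0],[0,0,0]],[1,[-0.002,0.04,0],[0,0,0]],[1,[-0.002,0.04,0],[0,0,0]]]'
python3 -m crank '[[1,[-0.002,0.04,0],[0,0,0]],[1,[-0.002,0.04,0],[0,0,0]],[1,[-0.002,0.04,0],[0,0,0]],[1,[0,0.03,0],[0,0,0]],[1,[0,0,0],[0,0,0]],[1,[0,0,0],[0,0,0]],[1,[0,0,0],[0,0,0]]]'
python3 - <<'E'
from h import *
go(.535,.084,.1428,181.3)
E
```

```text
time: 16.55
tool_pos: [0.5306, -0.0635, 0.2943]
ee_rot: [3.14, -0.004, -3.118]
wrist_force: [-0.4, -0.2, -2.1]
width: 0.0474
finger_force: 30.0
time: 17.25
tool_pos: [0.5341, 0.0831, 0.2954]
ee_rot: [-3.141, -0.002, -3.12]
wrist_force: [0.8, -0.6, -1.7]
width: 0.0473
finger_force: 30.0
pose [0.5341 0.0831 0.2954] yaw 181.26 shift tool x,y,z mm [ -1.    0.9 152.6] turnz -0.04 w 0.0473 t 17.25
```

```bash
python3 -m crank '[[1,[-0.001,0.001,0.03],[0,0,0]],[1,[0,0,0.04],[0,0,0]],[1,[0,0,0.04],[0,0,0]],[1,[0,0,0.025],[0,0,0]],[1,[0,0,0.01],[0,0,0]],[1,[0,0,0.006],[0,0,0]],[1,[0,0,0],[0,0,0]],[1,[0,0,0],[0,0,0]]]'
python3 -m crank '[[1,[0,0,0.001],[0,0,0]],[1,[0,0,0],[0,0,0]]]'
```

```text
time: 18.05
tool_pos: [0.5368, 0.0843, 0.1474]
ee_rot: [3.141, 0.003, -3.12]
wrist_force: [-0.5, 0.1, -1.0]
width: 0.0472
finger_force: 30.0
time: 18.25
tool_pos: [0.5364, 0.0846, 0.1457]
ee_rot: [3.141, 0.002, -3.119]
wrist_force: [0.4, 1.1, -1.9]
width: 0.0473
finger_force: 30.0
```

```bash
python3 -m crank '[[1,[0,0,0.001],[0,0,0]],[1,[0,0,0.001],[0,0,0]],[1,[0,0,0],[0,0,0]]]'
python3 -m crank '[[1,[0,0,0.001],[0,0,0]],[1,[0,0,0],[0,0,0]]]'
```

```text
time: 18.55
tool_pos: [0.5356, 0.0846, 0.1424]
ee_rot: [3.142, -0.0, -3.119]
wrist_force: [0.3, -0.4, -1.3]
width: 0.0476
finger_force: 30.0
time: 18.75
tool_pos: [0.5362, 0.0846, 0.1423]
ee_rot: [3.141, 0.002, -3.119]
wrist_force: [0.6, -0.6, 1.3]
width: 0.0477
finger_force: 30.0
```

Contact. Release, rise and head for the spice jar.

```bash
python3 -m crank '[[0.45,[0,0,0],[0,0,0]],[0.4,[0,0,0],[0,0,0]],[0.2,[0,0,0],[0,0,0]],[0,[0,0,0],[0,0,0]],[0,[0,0,0],[0,0,0]]]'
python3 -m crank '[[0,[0,0,-0.02],[0,0,0]],[0,[0,0,-0.04],[0,0,0]],[0,[0,0,-0.04],[0,0,0]],[0,[0,0,0],[0,0,0]],[0,[0,0,0],[0,0,0]]]'
python3 - <<'E'
from h import *
go(.4005,.379,.2,181.3)
s=snap('side');cv2.imwrite('pics/s7.png',cv2.resize(s['color'][90:330,190:390][...,::-1],(500,600),interpolation=cv2.INTER_CUBIC))
E
```

```text
time: 19.25
tool_pos: [0.5356, 0.0846, 0.1413]
ee_rot: [3.141, -0.0, -3.119]
wrist_force: [-0.2, -0.6, 0.3]
width: 0.0769
finger_force: 0.0
time: 19.75
tool_pos: [0.5363, 0.0846, 0.2427]
ee_rot: [3.141, 0.003, -3.119]
wrist_force: [-0.5, -0.1, -0.2]
width: 0.0936
finger_force: 0.0
pose [0.5363 0.0846 0.2427] yaw 181.29 shift tool x,y,z mm [129.1 297.4  42.7] turnz -0.01 w 0.0936 t 19.75
```

View pics/s7.png

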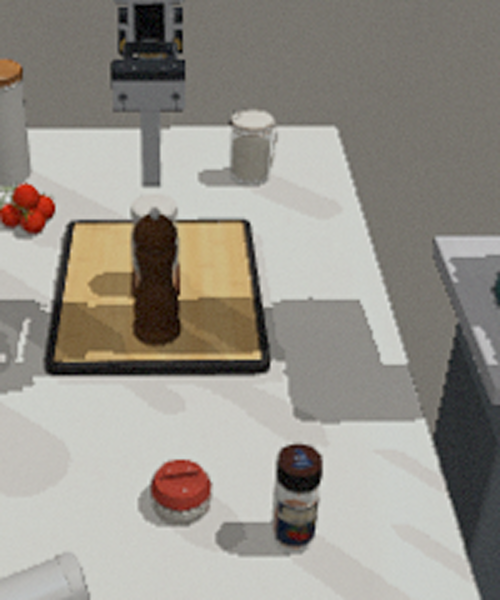

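The mill stands upright on the board (157,280), with the spice jar at (298,495). Moving to the spice jar.

```bash
python3 -m crank '[[0,[0.016,0.037,0],[0,0,0]],[0,[0.016,0.037,0],[0,0,0]],[0,[0.016,0.037,0],[0,0,0]],[0,[0.016,0.037,0],[0,0,0]],[0,[0.016,0.037,0],[0,0,0]],[0,[0.016,0.037,0],[0,0,0]],[0,[0.016,0.037,0.02],[0,0,0]],[0,[0.016,0.037,0.03],[0,0,0]]]'
python3 -m crank '[[0,[0,0,0.03],[0,0,0]],[0,[0,0,0],[0,0,0]],[0,[0,0,0],[0,0,0]]]'
python3 - <<'E'
from h import *
go(.4005,.379,.065,181.3)
s=snap('side');cv2.imwrite('pics/s8.png',cv2.resize(s['color'][210:330,240:390][...,::-1],(750,600),interpolation=cv2.INTER_CUBIC))
E
```

```text
time: 20.6
tool_pos: [0.4004, 0.379, 0.1909]
ee_rot: [3.141, 0.001, -3.119]
wrist_force: [0.6, 0.2, 0.7]
width: 0.094
finger_force: 0.0
time: 20.9
tool_pos: [0.4004, 0.3765, 0.1599]
ee_rot: [-3.139, -0.003, -3.119]
wrist_force: [1.4, 0.0, 0.1]
width: 0.0939
finger_force: 0.0
pose [0.4004 0.3765 0.1599] yaw 181.28 shift tool x,y,z mm [-0.2  2.5 94.9] turnz -0.02 w 0.0939 t 20.9
```

View pics/s8.png

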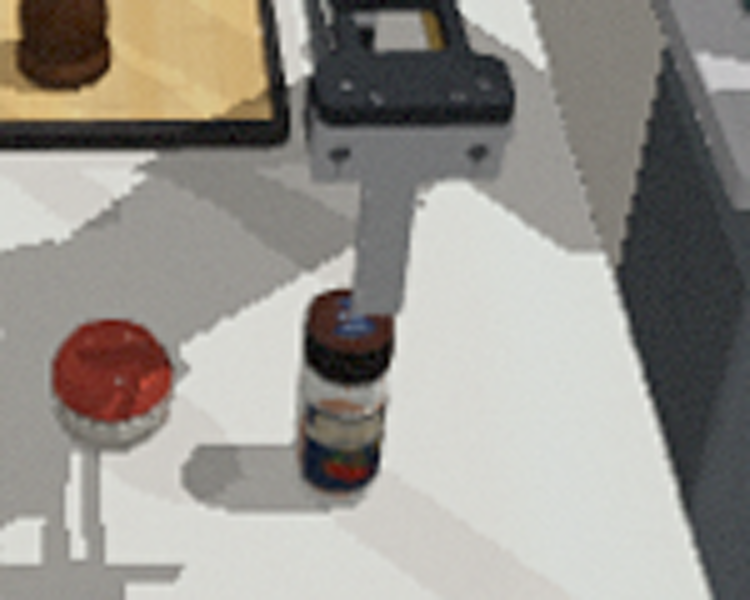

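Run:
```python
from h import *
s=load('side')
for n,X in (('tip',(.4004,.4235+.006,.1599)),('lid',(.4004,.379,.105))):
    c=s['R']@np.array(X)+s['t']; u=c[0]/c[2]*s['fx']+s['cx'];v=c[1]/c[2]*s['fy']+s['cy'];print(n,(u-240)*5,(v-210)*5)
```

```text
tip 369.8713308407014 312.2302923942311
lid 347.5074277985638 316.8413271776632
```

Finger tip appears at (378,305) and the lid at (350,318), which puts the fingers within 3 mm of the jar. Descending.

```bash
python3 -m crank '[[0,[-0.002,0.001,0.03],[0,0,0]],[0,[0,0,0.03],[0,0,0]],[0,[0,0,0.025],[0,0,0]],[0,[0,0,0.01],[0,0,0]],[0,[0,0,0],[0,0,0]],[1,[0,0,0],[0,0,0]],[1,[0,0,0],[0,0,0]],[1,[0,0,0],[0,0,0]]]'
python3 -m crank '[[1,[0,0,0],[0,0,0]],[1,[0,0,0],[0,0,0]],[1,[0,0,0],[0,0,0]],[1,[0,0,0],[0,0,0]],[1,[0,0,0],[0,0,0]],[1,[0,0,0],[0,0,0]]]'
```

```text
time: 21.75
tool_pos: [0.4041, 0.3791, 0.0685]
ee_rot: [3.14, 0.003, -3.119]
wrist_force: [0.4, 0.3, 0.4]
width: 0.0733
finger_force: 0.0
time: 22.35
tool_pos: [0.4031, 0.3784, 0.0666]
ee_rot: [-3.141, -0.0, -3.119]
wrist_force: [0.7, -0.5, 0.4]
width: 0.0405
finger_force: 29.8
```

```bash
python3 -m crank '[[1,[0,0,-0.02],[0,0,0]],[1,[0,0,-0.04],[0,0,0]],[1,[0,0,-0.04],[0,0,0]],[1,[-0.02,0,0],[0,0,0]],[1,[-0.04,0,0],[0,0,0]],[1,[-0.04,0,0],[0,0,0]],[1,[-0.04,0,0],[0,0,0]],[1,[-0.04,0,0],[0,0,0]]]'
python3 -m crank '[[1,[-0.04,0,0],[0,0,0]],[1,[-0.014,0,0],[0,0,0]],[1,[0,0,0],[0,0,0]],[1,[0,0,0],[0,0,0]]]'
python3 - <<'E'
from h import *
go(.637,-.014,.1,181.3)
E
```

```text
time: 23.15
tool_pos: [0.5843, 0.3824, 0.1658]
ee_rot: [-3.141, -0.001, -3.119]
wrist_force: [-0.1, 0.4, -0.7]
width: 0.0401
finger_force: 29.8
time: 23.55
tool_pos: [0.6365, 0.3837, 0.1655]
ee_rot: [-3.141, -0.002, -3.119]
wrist_force: [0.2, 0.7, -1.5]
width: 0.0409
finger_force: 29.8
pose [0.6365 0.3837 0.1655] yaw 181.28 shift tool x,y,z mm [   8.4 -397.6   65.5] turnz -0.02 w 0.0409 t 23.55
```

```bash
python3 -m crank '[[1,[0.001,-0.02,0],[0,0,0]],[1,[0.001,-0.037,0],[0,0,0]],[1,[0.001,-0.04,0],[0,0,0]],[1,[0.001,-0.04,0],[0,0,0]],[1,[0.001,-0.04,0],[0,0,0]],[1,[0.001,-0.04,0],[0,0,0]],[1,[0.001,-0.04,0],[0,0,0]],[1,[0.001,-0.04,0],[0,0,0]]]'
python3 -m crank '[[1,[0,-0.04,0],[0,0,0]],[1,[0,-0.04,0],[0,0,0]],[1,[0,-0.02,0.02],[0,0,0]],[1,[0,0,0.02],[0,0,0]],[1,[0,0,0],[0,0,0]],[1,[0,0,0],[0,0,0]]]'
python3 - <<'E'
from h import *
go(.637,-.014,.0826,181.3)
s=snap('side');cv2.imwrite('pics/s9.png',cv2.resize(s['color'][110:260,180:330][...,::-1],(600,600),interpolation=cv2.INTER_CUBIC))
E
```

```text
time: 24.35
tool_pos: [0.6342, 0.0861, 0.1675]
ee_rot: [3.141, 0.001, -3.118]
wrist_force: [0.4, -0.5, -2.3]
width: 0.0408
finger_force: 29.8
time: 24.95
tool_pos: [0.6371, -0.0123, 0.127]
ee_rot: [3.141, -0.0, -3.118]
wrist_force: [0.7, 0.7, -1.1]
width: 0.0406
finger_force: 29.8
pose [ 0.6371 -0.0123  0.127 ] yaw 181.35 shift tool x,y,z mm [ 0.2 -1.7 44.4] turnz 0.05 w 0.0406 t 24.95
```

View pics/s9.png

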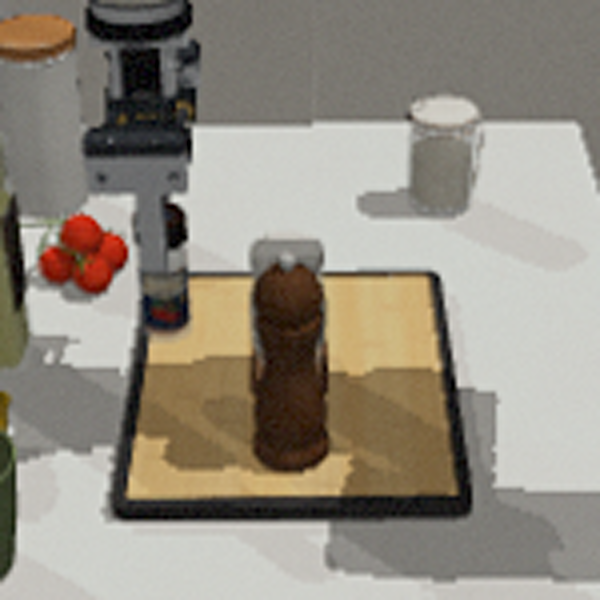

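The spice jar (166,270) hangs upright behind the mustard jar, about 3 mm nearer the robot than the finger line. Lowering it.

```bash
python3 -m crank '[[1,[-0.002,-0.001,0.015],[0,0,0]],[1,[0,0,0.015],[0,0,0]],[1,[0,0,0.008],[0,0,0]],[1,[0,0,0.003],[0,0,0]],[1,[0,0,0],[0,0,0]],[1,[0,0,0],[0,0,0]]]'
python3 -m crank '[[1,[0,0,0.001],[0,0,0]],[1,[0,0,0.001],[0,0,0]],[1,[0,0,0],[0,0,0]]]'
```

```text
time: 25.6
tool_pos: [0.6403, -0.0143, 0.0859]
ee_rot: [3.142, 0.001, -3.119]
wrist_force: [-0.4, 0.1, -0.8]
width: 0.0408
finger_force: 29.8
time: 25.9
tool_pos: [0.6401, -0.0143, 0.0838]
ee_rot: [3.142, 0.0, -3.119]
wrist_force: [0.2, 0.8, -0.6]
width: 0.0405
finger_force: 29.8
```

```bash
python3 -m crank '[[1,[0,0,0.001],[0,0,0]],[1,[0,0,0.001],[0,0,0]],[1,[0,0,0],[0,0,0]]]'
```

```text
time: 26.2
tool_pos: [0.6403, -0.0144, 0.0822]
ee_rot: [-3.142, 0.001, -3.119]
wrist_force: [-0.2, 0.0, 0.1]
width: 0.041
finger_force: 29.8
```

```bash
python3 -m crank '[[0.5,[0,0,0],[0,0,0]],[0.45,[0,0,0],[0,0,0]],[0.2,[0,0,0],[0,0,0]],[0.1,[0,0,0],[0,0,0]],[0,[0,0,0],[0,0,0]]]'
python3 -m crank '[[0,[0,0,-0.02],[0,0,0]],[0,[0,0,-0.04],[0,0,0]],[0,[0,0,-0.04],[0,0,0]],[0,[0,0,-0.04],[0,0,0]],[0,[0,0,0],[0,0,0]]]'
python3 -m crank '[[0,[0,-0.04,0],[0,0,0]],[0,[0,-0.04,0],[0,0,0]],[0,[0,-0.04,0],[0,0,0]],[0,[0,-0.04,0],[0,0,0]],[0,[0,-0.04,0],[0,0,0]],[0,[0,0,0],[0,0,0]],[0,[0,0,0],[0,0,0]],[0,[0,0,0],[0,0,0]]]'
python3 - <<'E'
from h import *
s=snap('top');W=cloud(s)
def show(n,P):print(n,len(P),((P.min(0)+P.max(0))/2).round(4),[np.round(a,1) for a in cv2.minAreaRect(P[:,:2].astype(np.float32)*1000)])
P=W[100:270,190:350].reshape(-1,3)
f=lambda x0,x1,y0,y1,z0,z1:P[(P[:,0]>x0)&(P[:,0]<x1)&(P[:,1]>y0)&(P[:,1]<y1)&(P[:,2]>z0)&(P[:,2]<z1)]
show('mustard',f(.49,.585,-.06,.03,.125,.145));show('mill',f(.48,.585,.04,.13,.14,.175));show('spice',f(.59,.69,-.06,.04,.11,.135))
a=cv2.resize(s['color'][80:330,90:440][...,::-1],(800,571),interpolation=cv2.INTER_CUBIC);cv2.imwrite('pics/t10.png',a)
print(robot.get_obs()['tool_pos'],robot.get_obs()['time'])
E
```

```text
time: 26.7
tool_pos: [0.64, -0.0143, 0.0816]
ee_rot: [3.141, -0.0, -3.119]
wrist_force: [0.1, -0.5, 0.2]
width: 0.0722
finger_force: 0.0
time: 27.2
tool_pos: [0.643, -0.0146, 0.2302]
ee_rot: [-3.14, 0.014, -3.119]
wrist_force: [0.1, 0.0, 0.9]
width: 0.0941
finger_force: 0.0
time: 28.0
tool_pos: [0.6445, -0.2131, 0.2211]
ee_rot: [3.141, -0.001, -3.118]
wrist_force: [-0.8, 0.3, 0.7]
width: 0.0936
finger_force: 0.0
mustard 412 [ 0.5387 -0.0161  0.1319] [array([538.5, -16.1]), array([55.2, 55.6]), np.float64(88.4)]
mill 279 [0.5356 0.083  0.1576] [array([534.6,  83. ]), array([47.6, 47.1]), np.float64(40.7)]
spice 199 [ 0.6374 -0.0139  0.1188] [array([637.5, -13.9]), array([36.2, 40.7]), np.float64(88.5)]
[ 0.64462539 -0.21278851  0.2214572 ] 28.05
```

View pics/t10.png

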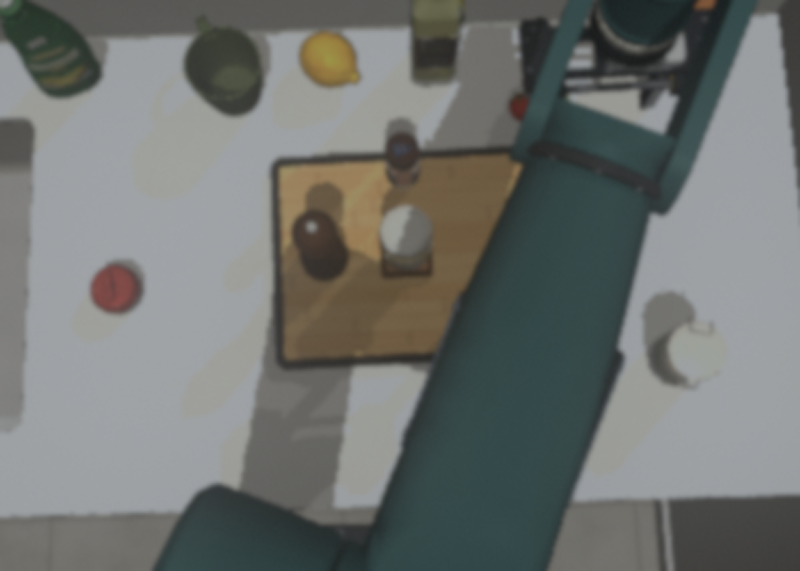

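The picture shows the mill (320,245), mustard jar on the coaster (405,232) and spice jar (402,160) upright in place. The timer (116,288) and clip jar (693,352) are undisturbed. The mill is 99 mm and the spice jar 99 mm from the mustard jar.

```bash
python3 -c "
from bench import robot
print(robot.close_job())"
```

```text
the job is handed in; nothing more can be done
None
```

The job is handed in: coaster about 4 mm off the board's middle and parallel to it, mustard jar centred on it, mill and spice jar each about 99 mm from the jar, timer and clip-top jar untouched (all by camera; no verdict was returned).

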